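# Release the quick clamp and run its jaw back

## Robot

A 6-joint arm with a two-finger parallel gripper is mounted at the origin on a cart in front of the work surface, level with it; the furniture and walls round the work are solid. World frame = base frame: x ahead of the robot, y to its left, z up, the work surface at z = 0. Lengths are in m, angles in degrees, forces in N, time in s.
With the tool pointing down it reaches from about 0.35 to 0.85 m from the base axis. Payload 8.1 kg.
Tool frame: the origin (TCP) lies on the centre line of the jaws, within the pads' length; the fingertips stand ctrl.tip_reach ahead of it and the grasp point (between the pads) lies 11 mm behind it (ctrl.tip_reach is the distance from the TCP to the fingertips, in m); z points along the fingers, y is the line along which they close (so a half turn about z gives the same grasp; the last joint's range is limited). The gripper opens to 93 mm and grips with 3 to 60 N. Pads are 15 mm wide; open, the fingers measure 128 mm over their backs; the gripper's body (75 mm by 188 mm) begins 65 mm behind the grasp point.
Start: joints at [-72.33, 7.471, 85.268, -0, 87.261, -4.893], TCP at [0.23, -0.554, 0.227] pointing down, gripper open.
Joint ranges: [-169.43, 169.43], [-51.17, 129.36], [1.28, 143.12], [-76.62, 256.62], [0, 156.53], [-152.29, 152.29]. Speed limits (degrees/s): [136.94, 136.94, 159.86, 180, 180, 180].

## Interface

Orientations are given as [roll, pitch, yaw] about the fixed x, y, z axes, in that order (R = Rz(yaw) Ry(pitch) Rx(roll)).
In Python, from cell import readout, imaging, ctrl gives the robot as it stands. The module is installed in compiled form; this text tells all that it offers.
- The arm moves only by the tool servo_tool, never from a script. Its argument "motion" is a list of rows, each an object with "twist": the turn, a rotation vector about the tool's x, y, z normalised to -1 to 1, where 1 is 1.5 rad, a list of three; "linear": the shift along the tool's x, y, z normalised to -1 to 1, where 1 is 100 mm, a list of three; "gripper": the closure, from 0 (fully open) to 1 (shut). A call has 1 to 20 rows; each row shifts and turns the commanded pose from where the row before left it, along the tool's axes as they then stand; what a row does not reach is not made up. A row lasts 1/8 s, in which the tool goes at most 62.5 mm and 10.7 degrees, less where a joint would pass 70% of its speed; a pose out of reach is approached as far as the arm can. A call with a number of a shift or a turn outside -1 to 1 is refused whole. A call with a gripper value outside its range is refused whole. The fingers move at their own pace and stop on an object; "grip_force" is the grip in N (left out, the last holds). Time passes only in rows, so rows that do not move let the fingers close. It gives the time, the measured TCP pose, the force, the opening and the grip force at its end, in the units of the state.
- readout.get_obs(): the state, without advancing time (a new reading comes with each control period).
- imaging.grab_frame(name): name is "scene" or "top" or "wrist"; returns the picture (400x640x3 uint8, blue, green, red); there is no depth.
- imaging.calibration(name): a dict with "fovy" (degrees; the focal length in pixels is half the picture's height over the tangent of half this angle, whatever the lens; pixels are square), "cx", "cy" (the principal point, pixels), "D" ([k1, k2, p1, p2, k3] as OpenCV has them; the pictures are not rectified), "extrinsics" (4x4, takes a point from camera to world coordinates); the wrist camera has in their place "T_tool_cam" (4x4, takes a point from camera to tool coordinates, whose origin is the TCP and whose axes are the flange's). Camera axes: x right, y down, z forward; pixel columns grow to the right and rows downward; lengths in m; the calibration is good to about 2 mm. A picture is of the moment at which its call begins: read the wrist's pose just before it. calibration takes no time and is no camera call.
- ctrl.sign_off(): hands the job in; it is judged then, once.
The state is a dict: "time": time; "q": joint angles; "joint_velocities": joint speeds; "tau": joint torques, N m; "eef_pos": TCP position; "orientation": TCP orientation; "ft_force": force on the tool from outside, world axes, zero at the start; "wrist_torque": the same for the moment, N m; "finger_gap": opening from 0.0 (shut) to 1.0 (fully open); "grip_force": force on a finger pad.
Only numpy, scipy, OpenCV 4.12 (cv2) and the standard library are available. Lean on these libraries where they do the work, as an engineer would, in place of code of your own. Each camera call takes 0.05 s, during which the arm holds its last target. There are 200 camera calls.

## Task

Open the blue bench clamp for the next job: press its red release paddle right down, then push the sliding jaw back along the bar, away from the fixed jaw, until it meets the end stop. Do it with the fingertips only: do not grip the jaw or the paddle, do not force the jaw while the release is still up, and leave the flat bar offcut in the clamp and everything else on the bench where it lies.

Things in the scene. Friction and masses are not known exactly. Their poses are not given: they have to be found in the camera images.
- clamp: Blue quick clamp, screwed down to the bench: a bed 84 mm (its x) by 330 mm (its y). Origin: centre of the bed's underside, on the bench top; z up. A slotted steel bar runs along its y axis; the bed's upper side is 22 mm above the bench. The fixed jaw (84 mm wide, 70 mm high) stands at its -y end with its face at y = -130 mm; a low end stop (38 mm high) stands at the +y end.
- jaw (a joint): Travel of the sliding jaw in m along the clamp's +y. 0: 70 mm gap between the jaws; 0.15: fully back, against the end stop. It starts between 0.01 and 0.07. The ratchet locks it, apart from up to 10 mm of play, while the release stands up; with the release down it slides with about 3 N of friction and stays where it is left.
- jaw_face (a point): Point in the middle of the sliding jaw's flat front face (black rubber), the face that looks along the clamp's -y toward the fixed jaw; 54 mm above the bench. The face is 74 mm wide along the clamp's x and reaches from 24 to 69 mm above the bench. The jaw is 50 mm deep from this face in +y, its top 70 mm above the bench. Axes as the clamp's.
- release (a joint): Angle of the red release paddle in rad. 0: it stands up by 0.4 rad, its free end raised (locked); 0.4: pressed flat (free). It has no spring: it turns stiffly (about 3 N at the free end) and stays where it is left.
- release_tip (a point): Point on the top of the red paddle, near its free end (9 mm in from it), where to press it down. The paddle is 34 mm wide along the clamp's x, 42 mm long and sits on top of the sliding jaw; its hinge pin lies along the clamp's x, 31 mm from this point toward +y and 76 mm above the bench; the free end is over the jaw's front edge. Standing up, this point is about 91 mm above the bench; pressed flat, 79 mm. It turns with the paddle and rides with the jaw.
- offcut: Flat pale grey-brown bar offcut, 30 x 120 x 8 mm, loose, lying across the clamp's bed close to the fixed jaw, its top 30 mm above the bench. Origin: centre of its underside; long axis its y. To be left alone.
- bolt: Grey hexagon bolt, 81 mm long, 26 mm high, loose on the bench on the robot's side of the clamp. Origin at its underside. To be left alone.
- nut: Rusty brown hexagon nut, 34 mm across, 16 mm high, loose on the bench behind the clamp. To be left alone.
- gear: Worn light-coloured gear head casting, 96 x 183 x 64 mm, loose on the bench to the left. To be left alone.
- black_box: Small black carton, 62 x 69 x 56 mm, loose on the bench, behind and to the right. To be left alone.
- driver: Screwdriver with a red handle, 210 mm long, loose on the bench near the robot. To be left alone.

How it is judged (in metres and radians):
On the way, in this order (a step that is already met when the one before it is completed fails the run):
1. the red release is pressed down (value of joint release above 0.34 rad), for 0.1 s.
2. the sliding jaw is pushed back to the end stop (value of joint jaw above 0.143 m), for 0.2 s.
At the end, for the whole second after the job is handed in: The sliding jaw is at the end stop (within 7 mm) and at rest, the release still down (over 0.30 rad), and the offcut still lies on the bed within 15 mm of where it was (value of joint jaw above 0.143 m and velocity of joint jaw below 0.005 m/s and value of joint release above 0.3 rad and z of offcut in the frame of clamp between 0.018 and 0.028 m and distance of offcut from where it was at the start of the episode below 0.015 m); the robot touches nothing.
It fails at once if the jaw was forced back with the release still up (value of joint release below 0.15 rad and distance of jaw_face from where it was at the start of the episode above 0.02 m).
It fails at once if the jaw or its release was gripped between the fingers (y of the grasp point in the frame of jaw_face between 0.003 and 0.047 m and x of the grasp point in the frame of jaw_face between -0.034 and 0.034 m and z of the grasp point in the frame of jaw_face below 0.024 m).
It fails at once if the release paddle was gripped between the fingers (distance between the grasp point and release_tip below 0.006 m).
It fails at once if the offcut was lifted or shoved (height (world z) of offcut above 0.035 m or distance of offcut from where it was at the start of the episode above 0.02 m).
It fails at once if something else on the bench was disturbed (distance of any of bolt, nut, gear, black_box, driver from where it was at the start of the episode above 0.02 m).
It also fails if it takes over 42 s, if anything falls off the work surface, if the arm or the gripper's body presses on something with over 40 N, if the wrist force passes 120 N, or if a joint passes its speed limit or range.

## Working session

There is one attempt and no reset: what is moved stays moved. The work goes in short steps, Python scripts to look and compute and a tool call to move; the robot and the scene stay as the last step left them, time stands still between calls to the robot, and variables do not carry over. Pictures are saved under pics/ and viewed, at most 10 in all, crops included, and the job is handed in when it is done.

Besides the shell and the picture viewer there is one more tool, called after "Call:" as name(argument=value, ...), one argument or row to a line, values as JSON. servo_tool: Moves the arm, as the interface text tells. Scaled input: -1 to 1 covers 100 mm each way for a shift and 1.5 rad each way for a turn. Its arguments: {"type":"object","properties":{"motion":{"type":"array"},"grip_force":{"type":"number"}},"required":["motion"]}

```bash
mkdir -p pics
cat > h.py <<'E'
import numpy as np, cv2
from cell import readout, imaging, ctrl
from scipy.spatial.transform import Rotation as R
def ray(name,uv,obs=None):
    c=imaging.calibration(name); f=200/np.tan(np.radians(c['fovy'])/2)
    K=np.array([[f,0,c['cx']],[0,f,c['cy']],[0,0,1]])
    p=cv2.undistortPoints(np.array(uv,float).reshape(-1,1,2),K,np.array(c['D'],float)).reshape(-1,2)
    if 'extrinsics' in c: T=np.array(c['extrinsics'])
    else:
        W=np.eye(4);W[:3,:3]=R.from_euler('xyz',obs['orientation'],degrees=True).as_matrix();W[:3,3]=obs['eef_pos']
        T=W@np.array(c['T_tool_cam'])
    d=np.c_[p,np.ones(len(p))]@T[:3,:3].T
    return T[:3,3],d
def onz(name,uv,z,obs=None):
    o,d=ray(name,uv,obs); return o+d*((z-o[2])/d[:,2])[:,None]
E
python3 - <<'E'
from h import *
o=readout.get_obs();print(o,ctrl.tip_reach)
for n in('top','scene'):
    cv2.imwrite(f'pics/{n}0.png',imaging.grab_frame(n)); print(n,np.array(imaging.calibration(n)['extrinsics']).round(3))
print(imaging.calibration('wrist'))
E
```

```text
{'time': 0.0, 'q': array([-7.23299196e+01,  7.51763351e+00,  8.53297297e+01, -1.93712404e-03,
        8.72599147e+01, -4.89357568e+00]), 'joint_velocities': array([-0.0725061 , -0.08718546,  0.01554483,  0.02882404,  0.02091266,
       -0.01352113]), 'tau': array([ 2.01262395e-03, -5.59840894e+01, -4.91758704e+01,  7.71843293e-02,
        3.52500833e-02, -1.60331128e-04]), 'eef_pos': array([ 0.23006058, -0.55353921,  0.22555678]), 'orientation': array([-1.79892948e+02, -7.22367355e-03,  2.25637437e+01]), 'ft_force': array([-0.07961841,  0.32633279, -0.09633116]), 'wrist_torque': array([-0.03696383, -0.01222675,  0.02535669]), 'grip_force': 0.0, 'finger_gap': 1.0041645352821933} 0.008
top [[-0.017 -0.996  0.088  0.398]
 [-0.999  0.014 -0.03   0.051]
 [ 0.028 -0.088 -0.996  1.074]
 [ 0.     0.     0.     1.   ]]
scene [[-0.484 -0.669  0.564 -0.258]
 [-0.875  0.364 -0.319  0.47 ]
 [ 0.008 -0.648 -0.761  1.105]
 [ 0.     0.     0.     1.   ]]
{'fovy': 63.15986427436018, 'cx': 320.4152530504037, 'cy': 196.0412841992089, 'D': array([0.01078514, 0.        , 0.        , 0.        , 0.        ]), 'T_tool_cam': array([[-8.38560899e-04, -9.63506249e-01, -2.67684524e-01,
         7.50384522e-02],
       [ 9.99999618e-01, -8.74194479e-04,  1.39390409e-05,
        -5.40965329e-04],
       [-2.47438686e-04, -2.67684410e-01,  9.63506614e-01,
        -1.58607070e-01],
       [ 0.00000000e+00,  0.00000000e+00,  0.00000000e+00,
         1.00000000e+00]])}
```

View pics/top0.png

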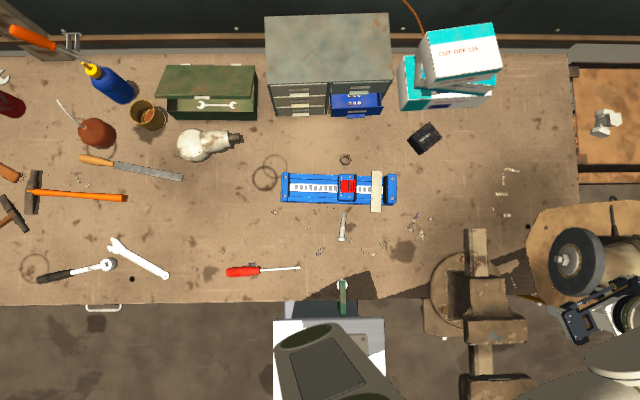

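View pics/scene0.png

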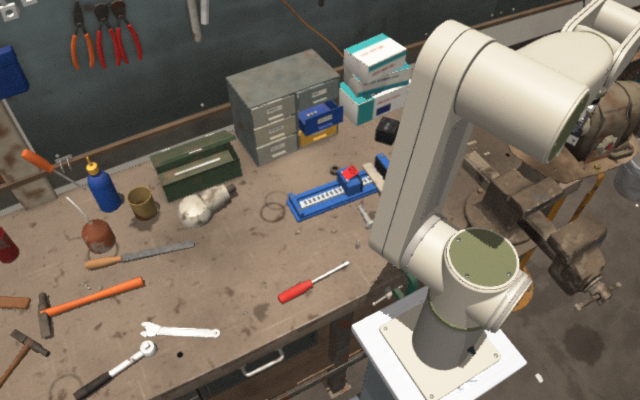

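The top view shows the clamp with its end stop at (283,187), its fixed jaw at (391,189), the red paddle at (347,186) and the offcut at (376,191). Clamp +y points image-left, which is roughly world +y.

Run:
```python
from h import *
im=cv2.imread('pics/top0.png')
cv2.imwrite('pics/topc.png',cv2.resize(im[145:255,265:415],None,fx=5,fy=5,interpolation=cv2.INTER_CUBIC))
hsv=cv2.cvtColor(im,cv2.COLOR_BGR2HSV)
roi=np.zeros(im.shape[:2],bool); roi[160:220,270:410]=1
blue=(cv2.inRange(hsv,(100,120,60),(125,255,255))>0)&roi
red=((cv2.inRange(hsv,(0,150,80),(8,255,255))|cv2.inRange(hsv,(172,150,80),(180,255,255)))>0)&roi
ys,xs=np.nonzero(red);print('red',xs.min(),xs.max(),ys.min(),ys.max(),xs.mean(),ys.mean())
b=cv2.minAreaRect(np.argwhere(red)[:,::-1].astype(np.float32));print(onz('top',cv2.boxPoints(b),0.085).round(4))
b=cv2.minAreaRect(np.argwhere(blue)[:,::-1].astype(np.float32));print(b);P=cv2.boxPoints(b);print(P,onz('top',P,0.022).round(4))
```

```text
red 341 355 179 192 347.8333333333333 185.55172413793105
[[ 0.5426 -0.0374  0.085 ]
 [ 0.5421 -0.0755  0.085 ]
 [ 0.5066 -0.0746  0.085 ]
 [ 0.5071 -0.0366  0.085 ]]
((338.42169189453125, 188.2300262451172), (115.16545104980469, 30.550321578979492), 1.0609116554260254)
[[280.566   202.4364 ]
 [281.13168 171.89133]
 [396.27737 174.02365]
 [395.7117  204.56873]] [[ 0.4864  0.1317  0.022 ]
 [ 0.5747  0.1294  0.022 ]
 [ 0.5645 -0.2045  0.022 ]
 [ 0.4754 -0.1997  0.022 ]]
```

View pics/topc.png

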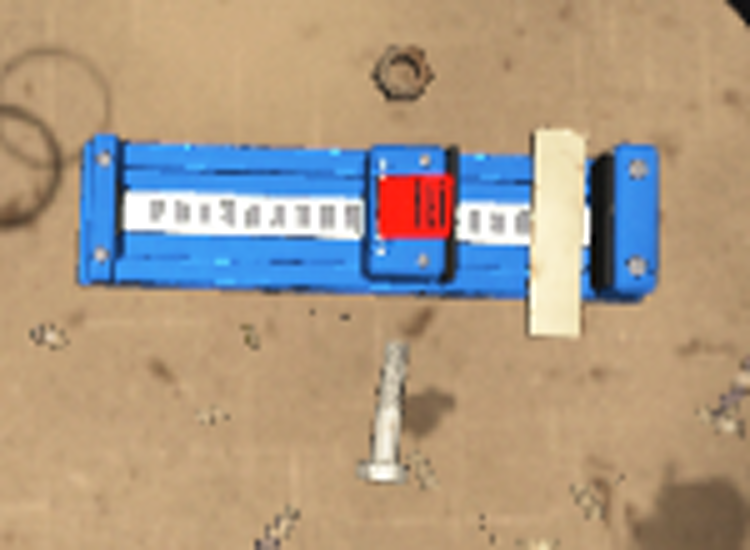

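The jaw's front edge is at about px 356 and the offcut's near edge at about px 371, so there is room between them for the closed fingers set thin-side on. Next I move above the paddle.

Call:
servo_tool(
  motion=[
    {"twist": [0, 0, 0], "linear": [0, 0, -0.4], "gripper": 1},
    {"twist": [0, 0, 0], "linear": [0, 0, -0.4], "gripper": 1},
    {"twist": [0, 0, 0], "linear": [0.38, -0.28, 0], "gripper": 1},
    {"twist": [0, 0, 0], "linear": [0.38, -0.28, 0], "gripper": 1},
    {"twist": [0, 0, 0], "linear": [0.38, -0.28, 0], "gripper": 1},
    {"twist": [0, 0, 0], "linear": [0.38, -0.28, 0], "gripper": 1},
    {"twist": [0, 0, 0], "linear": [0.38, -0.28, 0], "gripper": 1},
    {"twist": [0, 0, 0], "linear": [0.38, -0.28, 0], "gripper": 1},
    {"twist": [0, 0, 0], "linear": [0.38, -0.28, 0], "gripper": 1},
    {"twist": [0, 0, 0], "linear": [0.38, -0.28, 0], "gripper": 1},
    {"twist": [0, 0, 0], "linear": [0.38, -0.28, 0], "gripper": 1},
    {"twist": [0, 0, 0], "linear": [0.38, -0.28, 0], "gripper": 1},
    {"twist": [0, 0, 0], "linear": [0.38, -0.28, 0], "gripper": 1},
    {"twist": [0, 0, 0], "linear": [0.38, -0.28, 0], "gripper": 1},
  ],
)

```text
time: 1.85
eef_pos: [0.5228, -0.0673, 0.3063]
orientation: [-180.0, 0.0, 22.6]
ft_force: [-0.2, -0.4, 0.8]
finger_gap: 0.007
grip_force: 0.0
```

Call:
servo_tool(
  motion=[
    {"twist": [0, 0, -0.109], "linear": [0, 0, 0], "gripper": 1},
    {"twist": [0, 0, -0.109], "linear": [0, 0, 0], "gripper": 1},
    {"twist": [0, 0, -0.109], "linear": [0, 0, 0], "gripper": 1},
    {"twist": [0, 0, -0.109], "linear": [0, 0, 0], "gripper": 1},
    {"twist": [0, 0, -0.109], "linear": [0, 0, 0], "gripper": 1},
    {"twist": [0, 0, -0.109], "linear": [0, 0, 0], "gripper": 1},
    {"twist": [0, 0, -0.109], "linear": [0, 0, 0], "gripper": 1},
    {"twist": [0, 0, 0], "linear": [0, 0, 0.3], "gripper": 1},
    {"twist": [0, 0, 0], "linear": [0, 0, 0.3], "gripper": 1},
    {"twist": [0, 0, 0], "linear": [0, 0, 0], "gripper": 1},
    {"twist": [0, 0, 0], "linear": [0, 0, 0], "gripper": 1},
  ],
)

```text
time: 3.22
eef_pos: [0.5227, -0.0689, 0.2477]
orientation: [180.0, 0.0, 88.1]
ft_force: [0.1, 0.1, 0.0]
finger_gap: 0.007
grip_force: 0.0
```

Run:
```python
from h import *
o=readout.get_obs();im=imaging.grab_frame('wrist');cv2.imwrite('pics/w1.png',im)
print(o['time'],o['eef_pos'],o['orientation'],o['finger_gap'])
# top-view: jaw front edge (z .069), offcut near edge (z .03)
print('front',onz('top',[(355.6,174.5),(354.6,200.5)],.069).round(4),'off',onz('top',[(371.3,171.5),(370.6,212)],.03).round(4))
hsv=cv2.cvtColor(im,cv2.COLOR_BGR2HSV)
red=cv2.inRange(hsv,(0,150,60),(8,255,255))|cv2.inRange(hsv,(172,150,60),(180,255,255))
c=max(cv2.findContours(red,0,2)[0],key=cv2.contourArea);b=cv2.boxPoints(cv2.minAreaRect(c));print(b,cv2.contourArea(c))
for z in(.076,.095):print(onz('wrist',b,z,o).round(4))
```

```text
3.225 [ 0.52269621 -0.06889977  0.24769201] [1.79957572e+02 9.06370653e-03 8.81376067e+01] 0.007331086428616389
front [[ 0.557  -0.0796  0.069 ]
 [ 0.4848 -0.075   0.069 ]] off [[ 0.5714 -0.1303  0.03  ]
 [ 0.4546 -0.1248  0.03  ]]
[[303. 153.]
 [336. 153.]
 [336. 188.]
 [303. 188.]] 880.0
[[ 0.5066 -0.0398  0.076 ]
 [ 0.5401 -0.0409  0.076 ]
 [ 0.5394 -0.0776  0.076 ]
 [ 0.5049 -0.0764  0.076 ]]
[[ 0.5077 -0.0371  0.095 ]
 [ 0.5393 -0.0382  0.095 ]
 [ 0.5386 -0.0728  0.095 ]
 [ 0.506  -0.0717  0.095 ]]
```

View pics/w1.png

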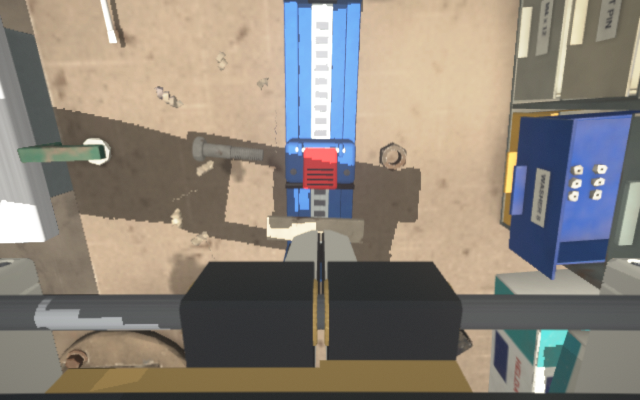

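The wrist view confirms the red paddle at (303–336, 153–188), directly ahead of the fingers and square to the tool. The offcut is at (315,228), about 50 mm in front of the jaw. The two cameras agree on the paddle to a few mm: tip near (0.522, -0.065), face y about -0.077. I descend and press.

Call:
servo_tool(
  motion=[
    {"twist": [0, 0, 0], "linear": [0.03, 0, 0.35], "gripper": 1},
    {"twist": [0, 0, 0], "linear": [0, 0, 0.35], "gripper": 1},
    {"twist": [0, 0, 0], "linear": [0, 0, 0.35], "gripper": 1},
    {"twist": [0, 0, 0], "linear": [0, 0, 0.35], "gripper": 1},
    {"twist": [0, 0, 0], "linear": [0, 0, 0], "gripper": 1},
    {"twist": [0, 0, 0], "linear": [0, 0, 0.04], "gripper": 1},
    {"twist": [0, 0, 0], "linear": [0, 0, 0.04], "gripper": 1},
    {"twist": [0, 0, 0], "linear": [0, 0, 0.04], "gripper": 1},
    {"twist": [0, 0, 0], "linear": [0, 0, 0], "gripper": 1},
  ],
)

```text
time: 4.4
eef_pos: [0.523, -0.0659, 0.0951]
orientation: [179.9, 0.0, 88.1]
ft_force: [1.2, -0.8, 1.6]
finger_gap: 0.005
grip_force: 0.9
```

Call:
servo_tool(
  motion=[
    {"twist": [0, 0, 0], "linear": [0, 0, 0.03], "gripper": 1},
    {"twist": [0, 0, 0], "linear": [0, 0, 0.03], "gripper": 1},
    {"twist": [0, 0, 0], "linear": [0, 0, 0.02], "gripper": 1},
    {"twist": [0, 0, 0], "linear": [0, 0, 0], "gripper": 1},
  ],
)

```text
time: 4.9
eef_pos: [0.5225, -0.0659, 0.0871]
orientation: [-180.0, 0.0, 88.1]
ft_force: [-1.9, -1.1, 6.8]
finger_gap: 0.004
grip_force: 3.8
```

Call:
servo_tool(
  motion=[
    {"twist": [0, 0, 0], "linear": [0, 0, 0.01], "gripper": 1},
    {"twist": [0, 0, 0], "linear": [0, 0, 0.01], "gripper": 1},
    {"twist": [0, 0, 0], "linear": [0, 0, 0], "gripper": 1},
    {"twist": [0, 0, 0], "linear": [0, 0, 0], "gripper": 1},
  ],
)

```text
time: 5.4
eef_pos: [0.5228, -0.066, 0.0867]
orientation: [180.0, 0.0, 88.1]
ft_force: [-9.4, 0.5, 21.3]
finger_gap: 0.005
grip_force: 10.6
```

The paddle has bottomed out: tips at 0.079 m with 21 N. Next I lift, step in front of the jaw and descend above offcut height.

Call:
servo_tool(
  motion=[
    {"twist": [0, 0, 0], "linear": [0, 0, -0.2], "gripper": 1},
    {"twist": [0, 0, 0], "linear": [0, 0, -0.1], "gripper": 1},
    {"twist": [0, 0, 0], "linear": [-0.2, 0, 0], "gripper": 1},
    {"twist": [0, 0, 0], "linear": [-0.18, 0, 0], "gripper": 1},
    {"twist": [0, 0, 0], "linear": [0, 0, 0], "gripper": 1},
    {"twist": [0, 0, 0], "linear": [0, 0, 0.2], "gripper": 1},
    {"twist": [0, 0, 0], "linear": [0, 0, 0.2], "gripper": 1},
    {"twist": [0, 0, 0], "linear": [0, 0, 0.17], "gripper": 1},
    {"twist": [0, 0, 0], "linear": [0, 0, 0], "gripper": 1},
  ],
)

```text
time: 6.52
eef_pos: [0.5197, -0.1033, 0.0557]
orientation: [-179.8, -0.1, 88.1]
ft_force: [-0.9, 0.0, -0.5]
finger_gap: 0.008
grip_force: 0.0
```

Run:
```python
from h import *
im=imaging.grab_frame('wrist')
cv2.imwrite('pics/w2.png',im)
```

```text
(no output)
```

View pics/w2.png

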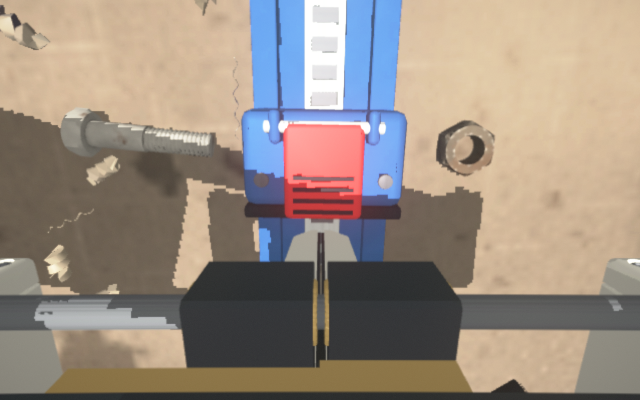

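The paddle now lies flat at (285–362, 123–217), and the fingers stand clear in front of the jaw face, centred. I push along tool +x.

Call:
servo_tool(
  motion=[
    {"twist": [0, 0, 0], "linear": [0.08, 0, 0], "gripper": 1},
    {"twist": [0, 0, 0], "linear": [0.06, 0, 0], "gripper": 1},
    {"twist": [0, 0, 0], "linear": [0.05, 0, 0], "gripper": 1},
    {"twist": [0, 0, 0], "linear": [0.05, 0, 0], "gripper": 1},
    {"twist": [0, 0, 0], "linear": [0.05, 0, 0], "gripper": 1},
    {"twist": [0, 0, 0], "linear": [0.05, 0, 0], "gripper": 1},
  ],
)

```text
time: 7.32
eef_pos: [0.5227, -0.0696, 0.0579]
orientation: [180.0, 0.0, 88.1]
ft_force: [1.3, -3.8, 1.0]
finger_gap: 0.002
grip_force: 1.6
```

The force is about 4 N, which is the sliding friction, so the jaw is free. I continue.

Call:
servo_tool(
  motion=[
    {"twist": [0, 0, 0], "linear": [0.08, 0, 0], "gripper": 1},
    {"twist": [0, 0, 0], "linear": [0.08, 0, 0], "gripper": 1},
    {"twist": [0, 0, 0], "linear": [0.08, 0, 0], "gripper": 1},
    {"twist": [0, 0, 0], "linear": [0.08, 0, 0], "gripper": 1},
    {"twist": [0, 0, 0], "linear": [0.08, 0, 0], "gripper": 1},
    {"twist": [0, 0, 0], "linear": [0.08, 0, 0], "gripper": 1},
    {"twist": [0, 0, 0], "linear": [0.08, 0, 0], "gripper": 1},
    {"twist": [0, 0, 0], "linear": [0.08, 0, 0], "gripper": 1},
    {"twist": [0, 0, 0], "linear": [0.08, 0, 0], "gripper": 1},
    {"twist": [0, 0, 0], "linear": [0.08, 0, 0], "gripper": 1},
    {"twist": [0, 0, 0], "linear": [0.08, 0, 0], "gripper": 1},
    {"twist": [0, 0, 0], "linear": [0.06, 0, 0], "gripper": 1},
    {"twist": [0, 0, 0], "linear": [0.04, 0, 0], "gripper": 1},
    {"twist": [0, 0, 0], "linear": [0.03, 0, 0], "gripper": 1},
    {"twist": [0, 0, 0], "linear": [0, 0, 0], "gripper": 1},
  ],
)

```text
time: 9.2
eef_pos: [0.5253, 0.0316, 0.0575]
orientation: [-180.0, -0.0, 88.2]
ft_force: [0.4, -0.1, -0.9]
finger_gap: 0.002
grip_force: 0.1
```

Call:
servo_tool(
  motion=[
    {"twist": [0, 0, 0], "linear": [0.03, 0, 0], "gripper": 1},
    {"twist": [0, 0, 0], "linear": [0.03, 0, 0], "gripper": 1},
    {"twist": [0, 0, 0], "linear": [0.03, 0, 0], "gripper": 1},
    {"twist": [0, 0, 0], "linear": [0.02, 0, 0], "gripper": 1},
    {"twist": [0, 0, 0], "linear": [0, 0, 0], "gripper": 1},
    {"twist": [0, 0, 0], "linear": [0, 0, 0], "gripper": 1},
  ],
)

```text
time: 9.95
eef_pos: [0.5259, 0.0425, 0.0575]
orientation: [-180.0, -0.0, 88.1]
ft_force: [-0.2, -0.1, 0.7]
finger_gap: 0.004
grip_force: 0.1
```

Call:
servo_tool(
  motion=[
    {"twist": [0, 0, 0], "linear": [0.02, 0, 0], "gripper": 1},
    {"twist": [0, 0, 0], "linear": [0.02, 0, 0], "gripper": 1},
    {"twist": [0, 0, 0], "linear": [0.01, 0, 0], "gripper": 1},
    {"twist": [0, 0, 0], "linear": [0, 0, 0], "gripper": 1},
  ],
)

```text
time: 10.45
eef_pos: [0.5261, 0.0472, 0.0576]
orientation: [-180.0, -0.0, 88.1]
ft_force: [-0.0, -2.0, -1.0]
finger_gap: 0.007
grip_force: 1.1
```

Run:
```python
from h import *
im=imaging.grab_frame('wrist')
cv2.imwrite('pics/w3.png',im)
```

```text
(no output)
```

View pics/w3.png

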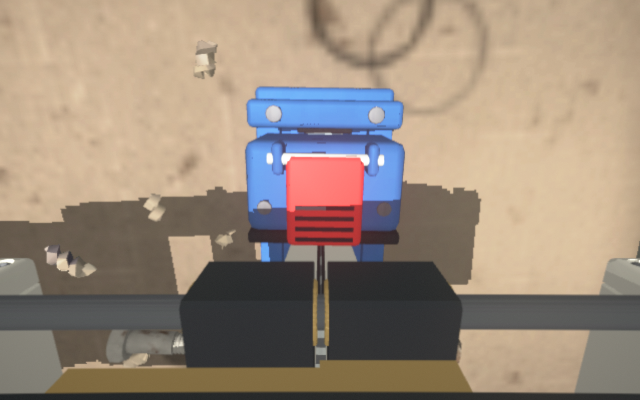

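The jaw's back edge (row 137) is close to the end stop (rows 100–130), but force is still only sliding level. I push on gently.

Call:
servo_tool(
  motion=[
    {"twist": [0, 0, 0], "linear": [0.02, 0, 0], "gripper": 1},
    {"twist": [0, 0, 0], "linear": [0.02, 0, 0], "gripper": 1},
    {"twist": [0, 0, 0], "linear": [0.01, 0, 0], "gripper": 1},
    {"twist": [0, 0, 0], "linear": [0, 0, 0], "gripper": 1},
  ],
)

```text
time: 11.0
eef_pos: [0.5262, 0.0484, 0.0577]
orientation: [-180.0, 0.3, 88.1]
ft_force: [-3.1, -21.0, 1.0]
finger_gap: 0.003
grip_force: 10.4
```

The jaw is at the end stop, with 21 N and only 1 mm of motion. I hold, back off and rise.

Call:
servo_tool(
  motion=[
    {"twist": [0, 0, 0], "linear": [0, 0, 0], "gripper": 1},
    {"twist": [0, 0, 0], "linear": [0, 0, 0], "gripper": 1},
    {"twist": [0, 0, 0], "linear": [-0.15, 0, 0], "gripper": 1},
    {"twist": [0, 0, 0], "linear": [-0.2, 0, 0], "gripper": 1},
    {"twist": [0, 0, 0], "linear": [0, 0, 0], "gripper": 1},
    {"twist": [0, 0, 0], "linear": [0, 0, -0.4], "gripper": 1},
    {"twist": [0, 0, 0], "linear": [0, 0, -0.4], "gripper": 1},
    {"twist": [0, 0, 0], "linear": [0, 0, -0.4], "gripper": 1},
    {"twist": [0, 0, 0], "linear": [0, 0, -0.4], "gripper": 1},
    {"twist": [0, 0, 0], "linear": [0, 0, 0], "gripper": 1},
    {"twist": [0, 0, 0], "linear": [0, 0, 0], "gripper": 1},
  ],
)

```text
time: 12.38
eef_pos: [0.5251, 0.0178, 0.2172]
orientation: [-180.0, -0.0, 88.2]
ft_force: [0.1, 0.4, 0.0]
finger_gap: 0.008
grip_force: 0.0
```

Run:
```python
from h import *
im=imaging.grab_frame('wrist')
cv2.imwrite('pics/w4.png',im)
```

```text
(no output)
```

View pics/w4.png

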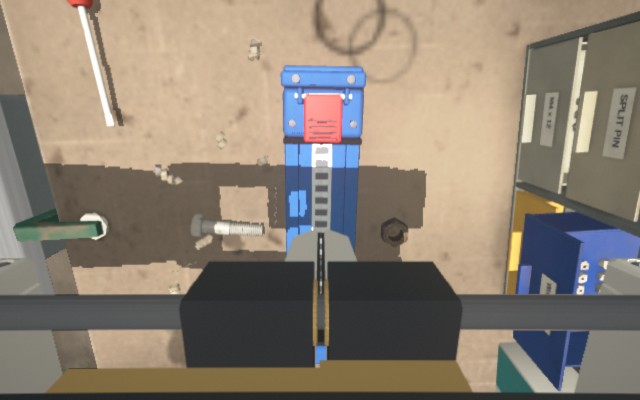

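The jaw (rows 85–140) sits against the end stop (rows 67–87) with the paddle flat. The bolt and nut are where they were, and the arm is clear.

```bash
python3 -c "
from cell import ctrl
print(ctrl.sign_off())"
```

```text
the job is handed in; nothing more can be done
None
```

The release paddle is pressed flat, the sliding jaw is back against the end stop, and the job is handed in at about 12 s; the last picture shows the bolt and nut unmoved, but I did not re-check the offcut, which the fingertips stayed above throughout.

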